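# Clamp heel blocks in the sprung stacking jig

## Task

Clamp all the leather heel blocks on the bench together in the stacking jig: loosen its clamp knob fully, pull the sprung jaw out to its stop so that the catch holds it, and stand every block upright in the gap, one behind another, centred and with the broad faces square to the jaw. Then press the catch so that the jaw springs in and squeezes the row against the fence, and turn the clamp knob fully tight. Leave the other things on the bench where they are.

Things in the scene. Friction and masses are not known exactly. Their poses are not given: they have to be found in the camera images.
- jig: Steel stacking jig on the bench, base plate 370 x 155, 6 thick. Origin at bench level; +x is the jaw's line, from jaw to fence; z up. Blocks stand on the base plate (top z = 6) between the jaw's face and the fence; nothing stands within 40 of the blocks' sides there.
- fence_face (a point): Foot of the fence's inner face, at its middle, 6 above the bench, at jig x = +146, y = 0; axes as the jig's. The fence is a fixed green plate 44 wide (y), its top 36 above the bench.
- jaw (a joint): Slide of the sprung green jaw (m): 0 = fully in (gap to fence 34 mm), grows as it is pulled towards jig -x, stop at 0.112 (gap 146 mm). A spring draws it in with 4.5 N at 0, 9.5 N at the stop. Only beyond 0.1095 does the catch rise; let go, the jaw then rests on it at about 0.109. Starts at 0 to 0.01.
- jaw_grip (a point): Point in the jaw's black upright pull tab (12 thick along jig x, 40 wide along y), at the height for the TCP: 42 above the bench, 13 below the tab's top, 22 above the slide plate. At jig x = -75 minus the jaw's travel, y = 0; axes as the jig's. Pinch it from above, fingers closing along jig x.
- jaw_face (a point): Foot of the jaw's pressing face (44 wide, top 36 above the bench), at its middle, 6 above the bench; moves with the jaw, axes as the jig's. At jig x = 112 minus the jaw's travel.
- catch (a joint): Travel of the sprung catch (m): 0 = risen (holds the pulled-out jaw), grows as it is pressed down, bottom at 0.012. From about 0.007 the jaw is freed and springs in; while the jaw is in, its plate keeps the catch down at about 0.007. Pressing takes 2 to 5 N.
- catch_top (a point): Centre of the top of the catch's round black push pad (diameter 26), at jig x = -37.5, y = +64; 34 above the bench when risen. Press it straight down.
- clamp (a joint): Angle of the jaw's clamp knob (rad): 0 = fully loose, 1.57 = fully tight; grows turning clockwise seen from above, has a stop at both ends, stays where it is left (about 0.1 N m). Below 0.6 the jaw runs freely; above 1.3 a brass shoe beside the knob grips its plate firmly. Starts tight (1.42 to 1.55).
- clamp_grip (a point): Point on the clamp knob's axis at the height for the TCP, 46 above the bench, at jig x = -25, y = -37.6. The knob is a black bar 46 long, 14 wide, from 26 to 56 above the bench, lying along this point's y axis: along jig y when loose, along jig x when tight.
- block0: Leather heel block: 25 thick (its x), 50 wide (its y), 24 high (z up), with straight sides to 15 high and rounded upper corners; 60 g. It stands on its flat 25 x 50 side, broad faces upright. Origin at the centre of its underside. Two to four are present; an absent one reads None.
- block1: Leather heel block: 25 thick (its x), 50 wide (its y), 24 high (z up), with straight sides to 15 high and rounded upper corners; 60 g. It stands on its flat 25 x 50 side, broad faces upright. Origin at the centre of its underside. Two to four are present; an absent one reads None.
- block2: Leather heel block: 25 thick (its x), 50 wide (its y), 24 high (z up), with straight sides to 15 high and rounded upper corners; 60 g. It stands on its flat 25 x 50 side, broad faces upright. Origin at the centre of its underside. Two to four are present; an absent one reads None.
- block3: Leather heel block: 25 thick (its x), 50 wide (its y), 24 high (z up), with straight sides to 15 high and rounded upper corners; 60 g. It stands on its flat 25 x 50 side, broad faces upright. Origin at the centre of its underside. Two to four are present; an absent one reads None.
- block4: Leather heel block: 25 thick (its x), 50 wide (its y), 24 high (z up), with straight sides to 15 high and rounded upper corners; 60 g. It stands on its flat 25 x 50 side, broad faces upright. Origin at the centre of its underside. Two to four are present; an absent one reads None.
- tin0: Bystander: flat round polish tin, diameter 54, height 22; to be left where it is.
- tin1: Bystander: flat round polish tin, diameter 72, height 26; to be left where it is.
- glue: Bystander: white plastic glue bottle, diameter 48, height 110; to be left where it is.
- primer: Bystander: yellow plastic bottle, diameter 56, height 120; to be left where it is.
- nails: Bystander: open steel cup, diameter 70, height 60; to be left where it is.
- hammer: Bystander: hammer lying on the bench, 260 long; to be left where it is.
- brush: Bystander: shoe brush lying on its bristles, 150 x 50 x 42; to be left where it is.
Not all that is in view belongs to the job. Leave any blue or pink look-alike of the block2 alone. What is shaped like the block0 but pink is not meant.

How it is judged:
By the outcome, as a careful person would: the job done as asked, in the order asked, and still so for the second after the job is handed in, with the robot touching nothing.
Of block0, block1, block2, block3, block4 only 2 to 4 are there at a start; the rules pass over those that are not, and their reading is None.
At some moment in a run one of block0, block1, block2, block3, block4 may be knocked a few centimetres aside while the robot is not near it.
It also fails if it takes over 210 s, if anything falls off the work surface, if the arm or the gripper's body presses on something with over 40 N, if the wrist force passes 120 N, or if a joint passes its speed limit or range.

## Robot

A 6-joint arm with a two-finger parallel gripper is mounted at the origin on the work surface. World frame = base frame: x ahead of the robot, y to its left, z up, the work surface at z = 0. Lengths are in m, angles in rad, forces in N, time in s.
With the tool pointing down it reaches from about 0.375 to 0.9 m from the base axis. Payload 3.1 kg.
Tool frame: the origin (TCP) lies between the finger pads, 19 mm behind the fingertips; this is the grasp point; z points along the fingers, y is the line along which they close (so a half turn about z gives the same grasp; the last joint's range is limited). The gripper opens to 85 mm and grips with 20 to 120 N. Pads are 22 mm wide; open, the fingers measure 114 mm over their backs; the gripper's body (76 mm by 85 mm) begins 54 mm behind the grasp point. The pads swing forward as they close: fully open they stand 13 mm farther back than shut.
Start: joints at [-1.391, 0.527, 1.433, -0, 1.181, -0.178], TCP at [0.219, -0.585, 0.25] pointing down, gripper open.
Joint ranges: [-3.08, 3.08], [-0.75, 2.2], [0.22, 2.44], [-1.43, 4.57], [0, 2.65], [-2.85, 2.85]. Speed limits (rad/s): [2.79, 2.79, 3.14, 3.14, 3.14, 3.14].

## Interface

Orientations are given as a unit quaternion [x, y, z, w].
In Python, from station import readout, imaging, order gives the robot as it stands.
- The arm moves only by the tool move_arm, never from a script. Its argument "rows" is a list of rows, each a list of 7 numbers: the turn, a rotation vector about the tool's x, y, z in degrees, then the shift along the tool's x, y, z in mm, then the closure, from 0 (fully open) to 1 (shut). A call has 1 to 12 rows; each row is the pose to reach, as a shift and turn from the pose commanded when the call began, along the tool's axes at that moment; what a row does not reach only later rows make up. A row lasts 1/12 s, in which the tool goes at most 41.7 mm and 7.16 degrees, less where a joint would pass 70% of its speed; a pose out of reach is approached as far as the arm can. A call with a gripper value outside its range is refused whole. The fingers move at their own pace and stop on an object; "squeeze" is the grip in N (left out, the last holds). Time passes only in rows, so rows that repeat a pose let the fingers close. It gives the time, the measured TCP pose, the force, the opening and the grip force at its end, in the units of the state.
- readout.sense(): the state, without advancing time (a new reading comes with each control period).
- imaging.snapshot(name): name is "scene" or "top" or "wrist"; returns a dict with "img" (480x640x3 uint8, red, green, blue), "z_map" (480x640 float32, m along the optical axis (not along the pixel's ray), 0 where there is no reading), "fovy" (degrees; the focal length in pixels is half the picture's height over the tangent of half this angle, whatever the lens; pixels are square), "cx", "cy" (the principal point, pixels), "rvec" (rotation vector, rad) and "tvec" (3), from world to camera coordinates, as OpenCV has them. Camera axes: x right, y down, z forward; pixel columns grow to the right and rows downward; lengths in m; the calibration is good to about 2 mm. A picture is of the moment at which its call begins.
- order.sign_off(): hands the job in; it is judged then, once.
The state is a dict: "t": time; "q": joint angles; "qd": joint speeds; "tau": joint torques, N m; "tcp_pos": TCP position; "tool_rot": TCP orientation; "force": force on the tool from outside, world axes, zero at the start; "ft_torque": the same for the moment, N m; "finger_gap": opening from 0.0 (shut) to 1.0 (fully open); "gripper_force": force on a finger pad.
Only numpy, scipy, OpenCV 4.12 (cv2) and the standard library are available. Lean on these libraries where they do the work, as an engineer would, in place of code of your own. Each camera call takes 0.05 s, during which the arm holds its last target. There are 200 camera calls.

## Working session

There is one attempt and no reset: what is moved stays moved. The work goes in short steps, Python scripts to look and compute and a tool call to move; the robot and the scene stay as the last step left them, time stands still between calls to the robot, and variables do not carry over. Pictures are saved under pics/ and viewed, at most 14 in all, crops included, and the job is handed in when it is done.

Besides the shell and the picture viewer there is one more tool, called after "Emit:" as a command line: name --pt "numbers of a row" for each row, then --argument value for the rest. move_arm: Moves the arm, as the interface text tells. Its arguments: {"type":"object","properties":{"rows":{"type":"array"},"squeeze":{"type":"number"}},"required":["rows"]}

```bash
ls; mkdir -p pics; cat > h.py <<'E'
import numpy as np, cv2
from scipy.spatial.transform import Rotation as R
from station import readout, imaging, order
def snap(n):
    s=imaging.snapshot(n); s['f']=240/np.tan(np.radians(s['fovy'])/2); s['R']=cv2.Rodrigues(np.array(s['rvec'],float))[0]; s['t']=np.array(s['tvec'],float); return s
def ray(s,uv,z):
    uv=np.atleast_2d(uv).astype(float)
    d=np.c_[(uv[:,0]-s['cx'])/s['f'],(uv[:,1]-s['cy'])/s['f'],np.ones(len(uv))]@s['R']
    c=-s['R'].T@s['t']; return c+d*((z-c[2])/d[:,2])[:,None]
def proj(s,P):
    p=np.atleast_2d(P)@s['R'].T+s['t']; return np.c_[s['cx']+s['f']*p[:,0]/p[:,2],s['cy']+s['f']*p[:,1]/p[:,2]]
def cloud(s):
    v,u=np.mgrid[:480,:640]; z=s['z_map']
    return (np.dstack([(u-s['cx'])/s['f']*z,(v-s['cy'])/s['f']*z,z])-s['t'])@s['R']
def save(n,im): cv2.imwrite('pics/'+n,im[...,::-1])
def state():
    s=readout.sense(); r=R.from_quat(s['tool_rot']).as_matrix()
    print('t',round(s['t'],2),'tcp',np.round(np.array(s['tcp_pos'])*1e3,1),'tx',np.round(r[:,0],3),'ty',np.round(r[:,1],3),'tz',np.round(r[:,2],3),'q',np.round(s['q'],2),'gap',s['finger_gap']); return s
E
python3 - <<'E'
from h import *
state()
for n in('top','scene'):
    s=snap(n); save(n+'0.png',s['img']); np.savez(n+'0.npz',**s)
    print(n,s['fovy'],s['cx'],s['cy'],-s['R'].T@s['t'],s['R'][2],(s['z_map']>0).mean())
E
```

```text
pics
t 0.0 tcp [ 219.4 -584.5  249. ] tx [0.936 0.351 0.   ] ty [ 0.351 -0.936 -0.002] tz [-0.     0.002 -1.   ] q [-1.39  0.53  1.43 -0.    1.18 -0.18] gap 0.9967770362803594
top 44.97324944222105 324.16576028154714 236.55399600121225 [ 0.45677651 -0.01656367  1.70413217] [ 0.05570258 -0.02318875 -0.99817809] 0.9959147135416667
scene 46.15806507538898 319.66021128544145 242.48608630632518 [ 1.41111791 -0.38613394  0.99254608] [-0.65594071  0.26168715 -0.70799832] 0.9961881510416667
```

View pics/top0.png

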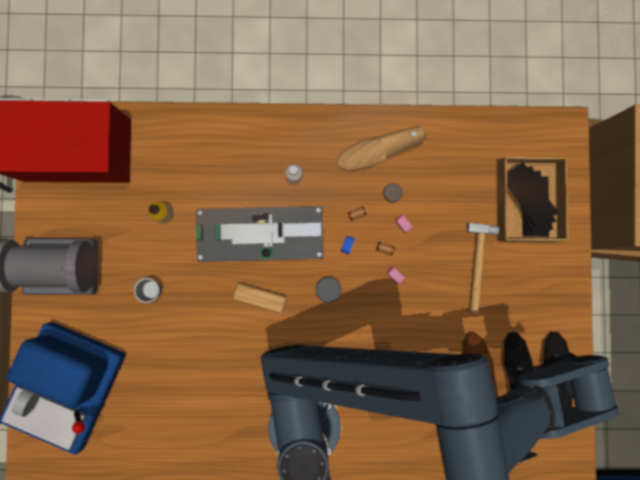

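View pics/scene0.png

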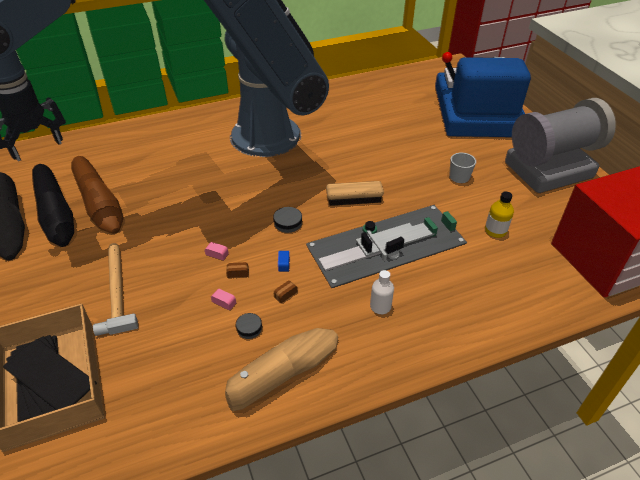

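The top view shows the jig plate with corners at about (197,208)–(323,262). The fence is at the left (199,232), so jig +x points to world +y. There are brown blocks at (357,213) and (385,248), a blue look-alike at (347,245) and pink ones at (403,223) and (396,275). The scene view confirms two brown blocks, at (237,269) and (286,291).

```bash
cat >> h.py <<'E'
def blocks(s,amin=30,show=True):
    hsv=cv2.cvtColor(s['img'],cv2.COLOR_RGB2HSV); C=cloud(s); out=[]
    # things standing 8..40 mm over the bench
    m=((C[...,2]>.006)&(C[...,2]<.045)&(s['z_map']>0)).astype(np.uint8)
    n,l,st,ce=cv2.connectedComponentsWithStats(m)
    for i in range(1,n):
        if st[i,4]<amin: continue
        k=l==i; P=C[k]; h=np.median(hsv[k],0)
        (c,d,a)=cv2.minAreaRect((P[:,:2]*1e3).astype(np.float32))
        if show: print('px',np.round(ce[i]),'n',st[i,4],'hsv',h,'c',np.round(c,1),'d',np.round(d,1),'a',round(a,1),'ztop',np.round(np.percentile(P[:,2],90)*1e3,1))
E
python3 - <<'E'
from h import *
s=snap('top'); C=cloud(s)
print('bench z',np.median(C[290:330,200:260,2])*1e3)
blocks(s)
hsv=cv2.cvtColor(s['img'],cv2.COLOR_RGB2HSV)
m=((hsv[...,1]<60)&(hsv[...,2]>40)&(hsv[...,2]<130)).astype(np.uint8); m[:,:185]=0;m[:200]=0;m[268:]=0;m[:,330:]=0
m=cv2.morphologyEx(m,cv2.MORPH_CLOSE,np.ones((15,15)))
cs=max(cv2.findContours(m,0,1)[0],key=cv2.contourArea)
b=cv2.boxPoints(cv2.minAreaRect(cs)); P=ray(s,b,.006)*1e3
print(b,np.round(P,1),np.round(P.mean(0),1),np.linalg.norm(P[1]-P[0]),np.linalg.norm(P[2]-P[1]))
# brown pixels in both views
for n in('top','scene'):
    s=snap(n);h=cv2.cvtColor(s['img'],cv2.COLOR_RGB2HSV);
    print(n,np.round(h[210:216,354:361].reshape(-1,3).mean(0)) if n=='top' else np.round(h[266:273,233:241].reshape(-1,3).mean(0)))
E
```

```text
bench z 1.0000389987658973
px [106. 163.] n 498 hsv [  6. 214.  71.] c [734.9 622.7] d [166.8 359.7] a 33.0 ztop 41.2
px [354. 158.] n 608 hsv [ 16. 133. 159.] c [ 791.3 -160.5] d [ 89.1 145.6] a 27.4 ztop 42.2
px [485. 245.] n 1359 hsv [ 16. 132. 155.] c [ 552.2 -533. ] d [453.8 110.2] a 1.8 ztop 32.4
px [541. 201.] n 1911 hsv [ 15. 134.  59.] c [ 663.4 -671.5] d [229.7 161.7] a 0.5 ztop 42.6
px [525. 180.] n 52 hsv [11.5 86.  45. ] c [ 720.6 -634.9] d [25.1 52.9] a 89.6 ztop 44.4
px [296. 181.] n 32 hsv [ 13. 100. 118.] c [713.7  27.9] d [16.  42.7] a 16.1 ztop 38.0
px [512. 186.] n 43 hsv [ 12. 106.  53.] c [ 706.  -601.5] d [30.2 37.6] a 62.3 ztop 44.2
px [393. 192.] n 292 hsv [ 13.  55. 102.] c [ 681.1 -257.4] d [57.3 54.4] a 35.9 ztop 26.6
px [259. 234.] n 4179 hsv [ 38.   8. 105.] c [563.1 134.9] d [172.6 374. ] a 2.4 ztop 24.6
px [544. 206.] n 53 hsv [11. 60. 38.] c [ 640.8 -690.9] d [28.3 52.7] a 29.4 ztop 44.6
px [169. 214.] n 63 hsv [ 14. 120. 101.] c [616.7 397.3] d [26.6 62.4] a 78.2 ztop 40.0
px [357. 213.] n 159 hsv [ 13. 153. 134.] c [ 620.3 -152.3] d [35.8 54. ] a 9.
[... 1039 characters left out ...]
193.   64.5] c [ 232.1 -507.6] d [103.8  68.8] a 64.8 ztop 40.3
px [555. 345.] n 493 hsv [13. 29. 27.] c [ 240.4 -719. ] d [72.6 88.7] a 20.8 ztop 40.1
px [515. 351.] n 689 hsv [15. 32. 16.] c [ 195.3 -620. ] d [163.4  91.9] a 7.6 ztop 42.3
px [332. 424.] n 534 hsv [104.  48. 103.] c [  5.9 -80. ] d [151.6  54.1] a 12.2 ztop 21.0
px [273. 434.] n 200 hsv [104.  48.  99.] c [-15.5  90.6] d [109.1  19.2] a 10.5 ztop 17.9
[[195.73517 209.67345]
 [320.93494 206.46318]
 [322.24573 257.58344]
 [197.04596 260.7937 ]] [[628.1 320.3   6. ]
 [640.2 -46.1   6. ]
 [489.8 -50.7   6. ]
 [478.7 314.    6. ]] [559.2 134.4   6. ] 366.5947760072509 150.3898156646192
top [ 13. 144. 152.]
scene [ 13. 192. 110.]
```

```bash
cat >> h.py <<'E'
def to(p,yaw):
    "shift (tool axes, mm) and z turn (deg) to reach p (mm), tx yaw, tool straight down"
    s=state(); r=R.from_quat(s['tool_rot']); y0=np.degrees(np.arctan2(r.as_matrix()[1,0],r.as_matrix()[0,0]))
    d=(yaw-y0+180)%360-180
    T=R.from_matrix(np.c_[[np.cos(np.radians(yaw)),np.sin(np.radians(yaw)),0],[np.sin(np.radians(yaw)),-np.cos(np.radians(yaw)),0],[0,0,-1]])
    print('turn',np.round(np.degrees((r.inv()*T).as_rotvec()),2),'shift',np.round(r.inv().apply(np.array(p)-np.array(s['tcp_pos'])*1e3),1),'force',np.round(s['force'],1))
E
```

Emit:
move_arm --pt "0 0 -71 448 -253 -100 0" --pt "0 0 -71 448 -253 -100 0" --pt "0 0 -71 448 -253 -100 0" --pt "0 0 -71 448 -253 -100 0" --pt "0 0 -71 448 -253 -100 0" --pt "0 0 -71 448 -253 -100 0" --pt "0 0 -71 448 -253 -100 0" --pt "0 0 -71 448 -253 -100 0" --pt "0 0 -71 448 -253 -100 0" --pt "0 0 -71 448 -253 -100 0" --pt "0 0 -71 448 -253 -100 0" --pt "0 0 -71 448 -253 -100 0"

```text
t: 1.25
tcp_pos: [0.5358, -0.2072, 0.3459]
tool_rot: [0.697, 0.717, -0.0, 0.0]
force: [0.0, -0.5, 0.7]
finger_gap: 1.003
gripper_force: 0.0
```

```bash
python3 - <<'E'
from h import *
s=snap('wrist'); save('w1.png',s['img']); print(-s['R'].T@s['t'],s['R'][2])
blocks(s,400)
to([560,120,350],92)
E
```

```text
[ 0.53430018 -0.12942203  0.46978358] [ 0.00799063 -0.30511216 -0.9522829 ]
px [183.  38.] n 4802 hsv [30. 10. 76.] c [396.8 -69.4] d [74.1 71.1] a 1.7 ztop 27.2
px [349.  13.] n 2712 hsv [ 68.   8. 134.] c [563.4 -38.3] d [154.1  25.9] a 1.6 ztop 13.4
px [544. 138.] n 5825 hsv [ 17. 115. 225.] c [ 808.9 -208.7] d [ 81.8 247.6] a 24.1 ztop 42.8
px [310. 101.] n 1170 hsv [112. 168. 156.] c [ 526.7 -124.2] d [25.  49.9] a 69.1 ztop 25.1
px [394. 129.] n 1211 hsv [ 13. 146. 111.] c [ 619.  -151.3] d [25.4 49.9] a 21.6 ztop 25.0
px [300. 202.] n 971 hsv [ 13. 143. 179.] c [ 516.8 -235. ] d [50. 25.] a 72.9 ztop 25.1
px [440. 224.] n 1856 hsv [ 40.   9. 120.] c [ 680.7 -255.9] d [54.3 55.3] a 48.9 ztop 23.1
px [232. 225.] n 956 hsv [166.  72. 248.] c [ 437.7 -265. ] d [50. 25.] a 45.8 ztop 25.0
px [360. 248.] n 1037 hsv [167.  77. 248.] c [ 589.3 -287.9] d [49.5 26.2] a 38.6 ztop 25.0
px [ 62. 378.] n 2263 hsv [ 12. 165. 119.] c [ 199.1 -475. ] d [144.3  35.1] a 0.2 ztop 41.9
px [309. 410.] n 5418 hsv [ 17. 115. 204.] c [ 545.1 -524.5] d [356.9  98. ] a 0.0 ztop 26.9
t 1.3 tcp [ 540.9 -201.4  347.7] tx [-0.033  0.999  0.003] ty [0.999 0.033 0.008] tz [ 0.008  0.004 -1.   ] q [-0.55  0.36  1.43  0.01  1.34 -0.59] gap 1.003022220115342
turn [ 0.47 -0.19 -0.11] shift [320.6  29.7  -0.9] force [3.5 2.  1.8]
```

View pics/w1.png

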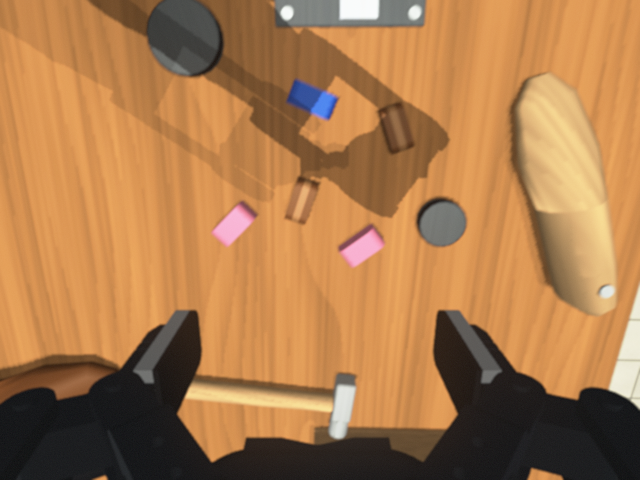

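The wrist view shows the brown blocks at (394,129) and (300,202), the blue one at (310,101) and the pink ones at (232,225) and (360,248). The end of the jig is at the top edge. Depth gives clean rectangles. Next I look at the jig.

Emit:
move_arm --pt "0.4 -0.2 0 330 30 0 0.4" --pt "0.4 -0.2 0 330 30 0 0.4" --pt "0.4 -0.2 0 330 30 0 0.4" --pt "0.4 -0.2 0 330 30 0 0.4" --pt "0.4 -0.2 0 330 30 0 0.4" --pt "0.4 -0.2 0 330 30 0 0.4" --pt "0.4 -0.2 0 330 30 0 0.4" --pt "0.4 -0.2 0 330 30 0 0.4" --pt "0.4 -0.2 0 330 30 0 0.4" --pt "0.4 -0.2 0 330 30 0 0.4" --pt "0.4 -0.2 0 330 30 0 0.4"

```text
t: 2.22
tcp_pos: [0.5557, 0.1212, 0.3452]
tool_rot: [0.697, 0.717, -0.004, -0.001]
force: [-0.6, 0.1, -0.4]
finger_gap: 0.601
gripper_force: 0.0
```

```bash
python3 - <<'E'
from h import *
state()
s=snap('wrist'); save('w2.png',s['img']); np.savez('w2.npz',**{k:s[k] for k in s}); C=cloud(s)
ok=(s['z_map']>0)
def rect(nm,k):
    P=C[k]; 
    m=k.astype(np.uint8); n,l,st,ce=cv2.connectedComponentsWithStats(m)
    for i in np.argsort(-st[1:,4])[:4]+1:
        if st[i,4]<60: continue
        P=C[l==i]; c,d,a=cv2.minAreaRect((P[:,:2]*1e3).astype(np.float32)); print(nm,np.round(ce[i]),st[i,4],np.round(c,1),np.round(d,1),round(a,2),'z',np.round(np.median(P[:,2])*1e3,1))
z=C[...,2]*1e3; reg=(C[...,0]>.45)&(C[...,0]<.68)&(C[...,1]>-.08)&(C[...,1]<.36)&ok
hsv=cv2.cvtColor(s['img'],cv2.COLOR_RGB2HSV)
rect('plate',reg&(z>3.5)); rect('only6',reg&(z>3.5)&(z<9))
rect('tab/knob',reg&(z>45)&(z<62)); rect('z30-45',reg&(z>30)&(z<45))
g=(hsv[...,0]>60)&(hsv[...,0]<95)&(hsv[...,1]>60); rect('green',reg&g&(z>30)); 
E
```

```text
t 2.22 tcp [555.7 121.2 345.2] tx [-0.028  1.    -0.004] ty [ 1.     0.028 -0.007] tz [-0.007 -0.005 -1.   ] q [ 0.02  0.36  1.45 -0.    1.34 -0.01] gap 0.6006057374032547
plate [317. 419.] 55104 [556.8 124.8] [127.5  32.9] 1.72 z 393.9
plate [321. 149.] 42094 [558.5 124.7] [155.1 353.1] 1.74 z 6.8
only6 [320. 139.] 28001 [558.5 124.7] [155.1 353.1] 1.74 z 6.2
only6 [353. 188.] 122 [595.6 109.3] [11.6 15.6] 4.34 z 6.4
tab/knob [365. 177.] 627 [603.4 129.6] [14.2 45.9] 7.53 z 55.8
tab/knob [328. 228.] 456 [567.2  72.9] [39.  11.7] 1.35 z 54.6
z30-45 [329.  49.] 726 [562.  252.2] [43.4 14.3] 1.75 z 35.9
z30-45 [328. 220.] 122 [567.7  78.2] [38.6  2.3] 0.35 z 37.6
z30-45 [359. 167.] 63 [597.1 131.4] [44.3 11.9] 80.57 z 37.8
green [329.  48.] 672 [562.5 252.5] [42.4 13.8] 1.75 z 36.0
```

View pics/w2.png

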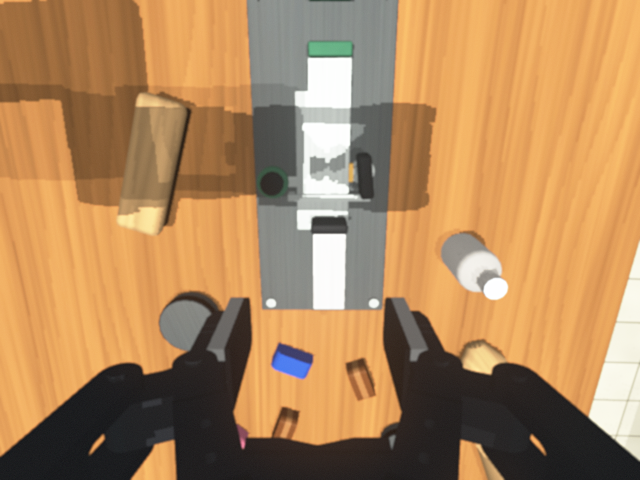

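The wrist view shows the knob bar at (365,177), the pull tab at (328,226), the catch pad at (272,182) and the green jaw at (329,48). The plate is off-centre about the jaw line, so I'll take the jig origin from the features themselves.

```bash
python3 - <<'E'
from h import *
state()
s=snap('wrist'); C=cloud(s); z=C[...,2]*1e3; ok=s['z_map']>0
def rect(nm,k):
    n,l,st,ce=cv2.connectedComponentsWithStats(k.astype(np.uint8))
    for i in np.argsort(-st[1:,4])[:3]+1:
        if st[i,4]<60: continue
        P=C[l==i]; c,d,a=cv2.minAreaRect((P[:,:2]*1e3).astype(np.float32)); print(nm,np.round(ce[i]),st[i,4],np.round(c,1),np.round(d,1),round(a,2),'z',np.round(np.median(P[:,2])*1e3,1))
reg=(C[...,0]>.45)&(C[...,0]<.68)&(C[...,1]>-.08)&(C[...,1]<.36)&ok
rect('top',reg&(z>52)&(z<62)); rect('catch',reg&(z>18)&(z<34)&(C[...,0]<.525)); rect('jaw',reg&(z>33)&(z<40)&(C[...,1]>.2))
rect('plate',reg&(z>3.5)&(z<100))
o=np.array([565.1,153.4]);a=np.radians(91.74);jx=np.array([np.cos(a),np.sin(a)]);jy=np.array([-jx[1],jx[0]])
for y in range(-80,90,10):
    row=[]
    for x in range(-110,60,10):
        w=(o+x*jx+y*jy)/1e3; k=reg&(abs(C[...,0]-w[0])<.005)&(abs(C[...,1]-w[1])<.005)
        row.append('%4d'%np.percentile(z[k],95) if k.sum()>3 else '   .')
    print('%4d'%y,*row)
to([603.4,129.6,100],97.5)
E
```

```text
t 2.27 tcp [555.8 120.6 345.2] tx [-0.026  1.    -0.004] ty [ 1.     0.026 -0.007] tz [-0.007 -0.004 -1.   ] q [ 0.02  0.36  1.45 -0.    1.34 -0.01] gap 0.5977934062853193
top [365. 176.] 590 [603.4 129.7] [14.  45.3] 7.83 z 55.9
top [328. 228.] 375 [567.3  73.2] [38.8 11. ] 1.72 z 54.9
catch [271. 184.] 439 [502.3 114.2] [24.9 25. ] 48.27 z 27.0
jaw [329.  48.] 674 [562.3 251.8] [43.3 13.4] 1.62 z 35.9
plate [321. 148.] 42061 [558.4 124.8] [155.1 351.4] 1.73 z 6.8
 -80    1    1    1    1    1    1    1    1    1    1    0    1    1    1    1    1    1
 -70    6    7    7    7    7    7    7    7    7    7    6    6    7    7    6    7    7
 -60    7    7    7    7    7    7    7    7    7    7    7    7    7    7    7    7    7
 -50    7    7    7    7    7    7   24  391  385  409    7    7    7    7    7    7    7
 -40    7    8    7    7    7   27  387  392  404  408   57   55    7    7    7    7    7
 -30    7    7    7    7    7   26   28  384  384  385   57   55    7    7    7    7    7
 -20   13   13   55   55   21   27   27  367  368  408  411   21   21   21   21   21   21

[... 445 characters left out ...]
  21
  40    7    7   20   20   20   26   27  367  369  404  408   18   19   19   20   20   19
  50    7    7    7    7    7    7   26  385  385  384    7    7    7    7    7    7    7
  60    7    7    7    7    7    7  385  393  405  409    7    7    7    7    7    7    7
  70    7    7    7    7    7    7   28  391   28  410    7    7    7    7    7    7    8
  80    8    7    7    7    7    7   14   27   15    7    7    7    7    7    7    7    7
t 2.32 tcp [555.9 120.1 345.3] tx [-0.025  1.    -0.004] ty [ 1.     0.025 -0.007] tz [-0.007 -0.004 -1.   ] q [ 0.02  0.36  1.45 -0.    1.34 -0.01] gap 0.6023578896820105
turn [-0.43  0.21 -6.04] shift [  9.2  49.5 244.9] force [ 0.7  0.4 -0.3]
```

Emit:
move_arm --pt "-0.4 0.2 -6.2 9 49.5 235 0.65" --pt "-0.4 0.2 -6.2 9 49.5 235 0.65" --pt "-0.4 0.2 -6.2 9 49.5 235 0.65" --pt "-0.4 0.2 -6.2 9 49.5 235 0.65" --pt "-0.4 0.2 -6.2 9 49.5 235 0.65" --pt "-0.4 0.2 -6.2 9 49.5 235 0.65" --pt "-0.4 0.2 -6.2 9 49.5 235 0.65" --pt "-0.4 0.2 -6.2 9 49.5 235 0.65" --pt "-0.4 0.2 -6.2 9 49.5 235 0.65"

```text
t: 3.07
tcp_pos: [0.6046, 0.1299, 0.1117]
tool_rot: [0.658, 0.753, 0.001, 0.001]
force: [0.2, 0.0, 0.7]
finger_gap: 0.353
gripper_force: 0.0
```

```bash
python3 - <<'E'
from h import *
to([603.4,129.7,50],97.7)
E
```

```text
t 3.07 tcp [604.6 129.9 111.7] tx [-0.133  0.991  0.   ] ty [0.991 0.133 0.002] tz [ 0.002  0.    -1.   ] q [ 0.03  0.7   1.56  0.    0.88 -0.1 ] gap 0.35270357147345704
turn [ 0.12 -0.   -0.04] shift [-0.1 -1.4 61.7] force [0.2 0.  0.7]
```

Next I lower, grip the knob and turn it 90° counterclockwise, which is negative about tool z. I'll let the stop take up the rest.

Emit:
move_arm --pt "0 0 0 0 -1.2 30 0.65" --pt "0 0 0 0 -1.2 62 0.65" --pt "0 0 0 0 -1.2 62 0.65" --pt "0 0 0 0 -1.2 62 0.65" --pt "0 0 0 0 -1.2 62 0.95" --pt "0 0 0 0 -1.2 62 0.95" --pt "0 0 0 0 -1.2 62 0.95" --pt "0 0 0 0 -1.2 62 0.95" --squeeze 40

```text
t: 3.73
tcp_pos: [0.6039, 0.1308, 0.0514]
tool_rot: [0.658, 0.753, 0.002, 0.002]
force: [-1.8, -0.8, 7.5]
finger_gap: 0.152
gripper_force: 40.7
```

Emit:
move_arm --pt "0 0 -7 0 0 0 0.95" --pt "0 0 -14 0 0 0 0.95" --pt "0 0 -21 0 0 0 0.95" --pt "0 0 -28 0 0 0 0.95" --pt "0 0 -35 0 0 0 0.95" --pt "0 0 -42 0 0 0 0.95" --pt "0 0 -49 0 0 0 0.95" --pt "0 0 -56 0 0 0 0.95" --pt "0 0 -63 0 0 0 0.95" --pt "0 0 -70 0 0 0 0.95" --pt "0 0 -77 0 0 0 0.95" --pt "0 0 -83 0 0 0 0.95"

```text
t: 4.73
tcp_pos: [0.6031, 0.1305, 0.0513]
tool_rot: [-0.009, 1.0, -0.0, 0.001]
force: [-3.7, -3.6, 9.0]
finger_gap: 0.16
gripper_force: 40.8
```

```bash
python3 - <<'E'
from h import *
s=state();print(s['force'],s['ft_torque'],s['gripper_force'])
E
```

```text
t 4.73 tcp [603.1 130.5  51.3] tx [-1.    -0.019 -0.002] ty [-0.019  1.    -0.   ] tz [ 0.002 -0.    -1.   ] q [ 0.03  0.79  1.59 -0.    0.77 -1.56] gap 0.15996824778176777
[-3.74533992 -3.58125038  9.00507046] [-0.2296834   0.54888623 -0.12793212] 40.82871973514557
```

Emit:
move_arm --pt "0 0 -2 0 0 0 0.95" --pt "0 0 -2 0 0 0 0.95" --pt "0 0 -0.7 0 0 0 0.6" --pt "0 0 -0.7 0 0 0 0.6" --pt "0 0 -0.7 0 0 0 0.6" --pt "0 0 -0.7 0 0 0 0.6" --pt "0 0 -0.7 0 0 -30 0.6" --pt "0 0 -0.7 0 0 -60 0.6" --pt "0 0 -0.7 0 0 -60 0.6" --pt "0 0 -0.7 0 0 -60 0.6"

```text
t: 5.57
tcp_pos: [0.6039, 0.1311, 0.1098]
tool_rot: [-0.013, 1.0, 0.0, 0.002]
force: [0.6, 0.3, -0.5]
finger_gap: 0.398
gripper_force: 0.0
```

```bash
python3 - <<'E'
from h import *
s=snap('wrist'); C=cloud(s); z=C[...,2]*1e3
reg=(C[...,0]>.45)&(C[...,0]<.68)&(C[...,1]>.0)&(C[...,1]<.36)&(s['z_map']>0)&(z>52)&(z<62)
n,l,st,ce=cv2.connectedComponentsWithStats(reg.astype(np.uint8))
for i in range(1,n):
    if st[i,4]>100:
        c,d,a=cv2.minAreaRect((C[l==i][:,:2]*1e3).astype(np.float32)); print(ce[i],st[i,4],c,d,a)
to([567.3,73.0,100],181.7)
E
```

```text
[204.97299814 197.44040968] 2148 (568.0006713867188, 78.81707763671875) (39.68876647949219, 12.284663200378418) 1.9150625467300415
[314.65629984 272.74960128] 2508 (603.7061767578125, 129.72677612304688) (45.56591796875, 13.996980667114258) 1.775116205215454
t 5.62 tcp [602.5 131.  108.4] tx [-1.    -0.026 -0.001] ty [-0.026  1.     0.   ] tz [ 0.001  0.    -1.   ] q [ 0.03  0.7   1.57  0.    0.88 -1.56] gap 0.40138921987296766
turn [ 0.02  0.05 -0.22] shift [ 36.7 -57.1   8.4] force [-0.1 -0.5 -0.4]
```

Knob fully loose, and the jaw has sprung to 0. Next I pinch the tab.

Emit:
move_arm --pt "0 0 -0.2 18 -26 0 0.6" --pt "0 0 -0.2 36 -51.5 0 0.6" --pt "0 0 -0.2 36 -51.5 10 0.6" --pt "0 0 -0.2 36 -51.5 45 0.6" --pt "0 0 -0.2 36 -51.5 60.5 0.6" --pt "0 0 -0.2 36 -51.5 60.5 0.6" --pt "0 0 -0.2 36 -51.5 60.5 1" --pt "0 0 -0.2 36 -51.5 60.5 1" --pt "0 0 -0.2 36 -51.5 60.5 1" --pt "0 0 -0.2 36 -51.5 60.5 1" --pt "0 0 -0.2 36 -51.5 60.5 1" --squeeze 70

```text
t: 6.53
tcp_pos: [0.5677, 0.0791, 0.0474]
tool_rot: [-0.015, 1.0, 0.0, 0.0]
force: [1.1, 3.3, -10.0]
finger_gap: 0.124
gripper_force: 69.1
```

```bash
python3 - <<'E'
from h import *
to([567.8,78.6,48],181.74)
E
```

```text
t 6.53 tcp [567.7  79.1  47.4] tx [-1.    -0.029 -0.   ] ty [-0.029  1.     0.001] tz [ 0.     0.001 -1.   ] q [-0.06  0.76  1.7   0.    0.68 -1.66] gap 0.12390236560904226
turn [ 0.05  0.01 -0.07] shift [-0.1 -0.5 -0.6] force [  1.1   3.3 -10. ]
```

Emit:
move_arm --pt "0 0 0 0 -8 -0.5 1" --pt "0 0 0 0 -22 -0.5 1" --pt "0 0 0 0 -38 -0.5 1" --pt "0 0 0 0 -54 -0.5 1" --pt "0 0 0 0 -70 -0.5 1" --pt "0 0 0 0 -84 -0.5 1" --pt "0 0 0 0 -96 -0.5 1" --pt "0 0 0 0 -106 -0.5 1" --pt "0 0 0 0 -111 -0.5 1" --pt "0 0 0 0 -113 -0.5 1" --pt "0 0 0 0 -113 -0.5 1" --pt "0 0 0 0 -113 -0.5 1"

```text
t: 7.53
tcp_pos: [0.5711, -0.0325, 0.0475]
tool_rot: [-0.014, 1.0, 0.002, 0.0]
force: [4.3, 9.6, -12.9]
finger_gap: 0.126
gripper_force: 68.9
```

```bash
python3 - <<'E'
from h import *
to([567.8+3.3,78.6-111,48],181.74)
E
```

```text
t 7.53 tcp [571.1 -32.5  47.5] tx [-1.    -0.028 -0.   ] ty [-0.028  1.     0.003] tz [ 0.     0.003 -1.   ] q [-0.25  0.76  1.71  0.    0.68 -1.86] gap 0.12600714298961252
turn [ 0.17  0.02 -0.14] shift [-0.   0.1 -0.5] force [  4.3   9.6 -12.9]
```

Emit:
move_arm --pt "0 0 0 0 -1 0 1" --pt "0 0 0 0 -1 0 1" --pt "0 0 0 0 1.5 0 1" --pt "0 0 0 0 4 0 1" --pt "0 0 0 0 4 0 1"

```text
t: 7.95
tcp_pos: [0.571, -0.0302, 0.0475]
tool_rot: [-0.015, 1.0, 0.0, 0.0]
force: [2.9, 2.3, -13.6]
finger_gap: 0.123
gripper_force: 68.8
```

Emit:
move_arm --pt "0 0 0 0 0 0 0.6" --pt "0 0 0 0 0 0 0.6" --pt "0 0 0 0 0 0 0.6" --pt "0 0 0 0 0 0 0.6" --pt "0 0 0 0 0 -40 0.6" --pt "0 0 0 0 0 -80 0.6" --pt "0 0 0 0 0 -120 0.6" --pt "0 0 0 0 0 -160 0.6" --pt "0 0 0 0 0 -200 0.6" --pt "0 0 0 0 0 -200 0.6" --pt "0 0 0 0 0 -200 0.6"

```text
t: 8.87
tcp_pos: [0.5724, -0.0311, 0.2518]
tool_rot: [-0.014, 1.0, -0.001, 0.004]
force: [-0.5, 0.1, -0.3]
finger_gap: 0.405
gripper_force: 0.0
```

```bash
cat >> h.py <<'E'
O=np.array([565.3,153.5]); A=np.radians(91.74); JX=np.array([np.cos(A),np.sin(A)]); JY=np.array([-JX[1],JX[0]])
def jig(x,y): return O+x*JX+y*JY
def injig(p): p=np.array(p)-O; return np.array([p@JX,p@JY])
E
python3 - <<'E'
from h import *
state()
s=snap('wrist'); save('w3.png',s['img']); blocks(s,300)
C=cloud(s); z=C[...,2]*1e3
reg=(C[...,0]>.45)&(C[...,0]<.68)&(C[...,1]>-.1)&(C[...,1]<.36)&(s['z_map']>0)
for lo,hi in((52,62),(30,40)):
    n,l,st,ce=cv2.connectedComponentsWithStats((reg&(z>lo)&(z<hi)).astype(np.uint8))
    for i in range(1,n):
        if st[i,4]>60:
            c,d,a=cv2.minAreaRect((C[l==i][:,:2]*1e3).astype(np.float32)); print(lo,ce[i],st[i,4],c,'jig',injig(c),d,a)
E
```

```text
t 8.87 tcp [572.4 -31.1 251.8] tx [-1.    -0.029 -0.008] ty [-0.029  1.    -0.002] tz [ 0.008 -0.002 -1.   ] q [-0.25  0.45  1.57  0.    1.11 -1.85] gap 0.4045363209070593
px [34. 27.] n 2511 hsv [163.  57. 254.] c [ 440.3 -263.3] d [47.5 26.1] a 46.8 ztop 25.0
px [278.  10.] n 1400 hsv [ 50.   8. 156.] c [426.4 -66.7] d [16.3 61.3] a 2.2 ztop 27.0
px [458. 177.] n 36284 hsv [ 60.   8. 142.] c [559.5 115.6] d [154.  332.4] a 1.7 ztop 22.4
px [ 84. 126.] n 2183 hsv [ 13. 160. 176.] c [ 517.9 -234.1] d [49.7 25.7] a 72.9 ztop 24.9
px [213. 140.] n 1952 hsv [110. 159. 249.] c [ 527.5 -124. ] d [25.6 50. ] a 69.0 ztop 25.0
px [ 37. 205.] n 2212 hsv [164.  68. 254.] c [ 590.3 -287.8] d [50.2 27.1] a 38.9 ztop 24.8
px [190. 240.] n 1626 hsv [ 13. 158. 182.] c [ 620.1 -151.1] d [25.5 50.6] a 21.6 ztop 24.9
px [ 87. 296.] n 2724 hsv [ 45.   9. 134.] c [ 681.8 -255.7] d [55.1 56.1] a 75.8 ztop 22.9
px [ 53. 414.] n 553 hsv [ 17. 114. 132.] c [ 808.7 -300.1] d [ 4.5 82.1] a 23.1 ztop 43.7
52 [318.25223881 202.85223881] 670 (571.2210693359375, -31.098087310791016) jig [-184.69275788   -0.31319154] (39.45542526245117, 11.596301078796387) 2.017000436782837
52 [506.35820896 245.95637199] 871 (603.670166015625, 128.76487731933594) jig [-25.88879152 -37.60141497] (45.082374572753906, 14.13859748840332) 1.539732575416565
30 [497.36670688 120.66706876] 829 (503.2198486328125, 113.5461654663086) jig [-38.05040653  63.26468723] (25.1207218170166, 25.067520141601562) 33.41162109375
30 [526.21367521 196.67200855] 936 (565.7540283203125, 148.46495056152344) jig [-5.04651395 -0.30093442] (43.51381301879883, 14.470966339111328) 1.7890604734420776
30 [491.20996441 235.09608541] 281 (602.6618041992188, 123.31845092773438) jig [-31.30208864 -36.42814248] (11.35995101928711, 45.73167037963867) 78.03821563720703
```

View pics/w3.png

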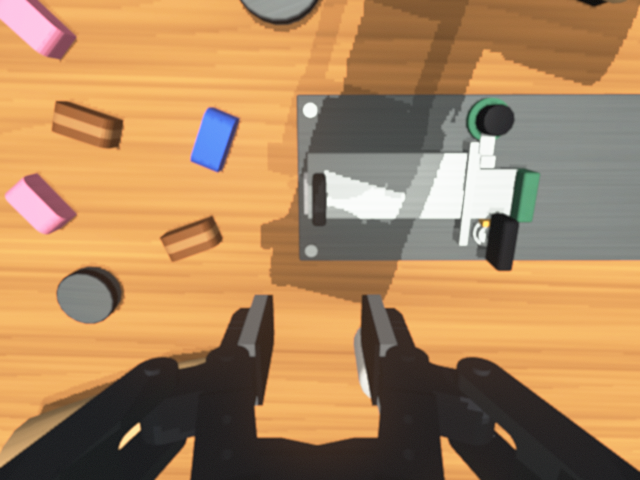

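The jaw is held at about 109.7 mm of travel and the catch has risen. The wrist view shows the brown blocks at (84,126) and (190,240), undisturbed. I'll go to block A.

Emit:
move_arm --pt "0 0 -20 -44 -121 130 0" --pt "0 0 -20 -44 -121 130 0" --pt "0 0 -20 -44 -121 130 0" --pt "0 0 -20 -44 -121 130 0" --pt "0 0 -20 -44 -121 130 0" --pt "0 0 -20 -44 -121 130 0" --pt "0 0 -20 -44 -121 130 0" --pt "0 0 -20 -44 -121 130 0"

```text
t: 9.58
tcp_pos: [0.6178, -0.1489, 0.1183]
tool_rot: [-0.188, 0.982, 0.001, -0.0]
force: [0.3, -0.2, -0.0]
finger_gap: 1.0
gripper_force: 0.0
```

```bash
python3 - <<'E'
from h import *
blocks(snap('wrist'),600)
to([620.1,-151.1,22],201.6)
E
```

```text
px [244.  23.] n 3585 hsv [ 13. 136. 223.] c [ 518.7 -231.2] d [43.3 25. ] a 72.7 ztop 24.9
px [ 94. 107.] n 6184 hsv [162.  43. 255.] c [ 590.3 -287.9] d [50.1 26.7] a 38.7 ztop 24.8
px [424. 112.] n 5155 hsv [110. 178. 231.] c [ 527.6 -123.9] d [25.5 50.1] a 69.0 ztop 24.8
px [571. 246.] n 22180 hsv [ 60.   8. 143.] c [562.4  23.3] d [153.4 148.5] a 1.8 ztop 21.1
px [313. 247.] n 4098 hsv [ 13. 158. 104.] c [ 620.2 -151. ] d [26.  49.9] a 21.4 ztop 24.7
px [115. 274.] n 7085 hsv [ 38.   9. 144.] c [ 681.7 -255.8] d [55.7 55.7] a 25.4 ztop 22.7
px [237. 429.] n 3903 hsv [ 17. 114. 219.] c [ 756.8 -145.3] d [19.1 95.8] a 9.4 ztop 36.8
t 9.63 tcp [ 618.2 -148.7  119.1] tx [-0.929 -0.37  -0.001] ty [-0.37   0.929  0.   ] tz [ 0.     0.001 -1.   ] q [-0.41  0.7   1.51  0.    0.93 -2.36] gap 1.0011111895102487
turn [0.02 0.03 0.12] shift [-0.8 -2.9 97.1] force [ 0.4 -0.8  0.3]
```

Emit:
move_arm --pt "0 0 0 -1 -3 35 0" --pt "0 0 0 -1 -3 70 0" --pt "0 0 0 -1 -3 90 0" --pt "0 0 0 -1 -3 97 0" --pt "0 0 0 -1 -3 97 0" --pt "0 0 0 -1 -3 97 0.6" --pt "0 0 0 -1 -3 97 0.6" --pt "0 0 0 -1 -3 97 0.6" --pt "0 0 0 -1 -3 97 0.6" --pt "0 0 0 -1 -3 97 0.6" --squeeze 30

```text
t: 10.47
tcp_pos: [0.6217, -0.1528, 0.0233]
tool_rot: [-0.188, 0.982, -0.001, 0.002]
force: [-0.3, -0.0, 6.4]
finger_gap: 0.572
gripper_force: 32.2
```

Emit:
move_arm --pt "0 0 0 0 0 -20 0.6" --pt "0 0 0 0 0 -50 0.6" --pt "0 0 0 0 0 -90 0.6" --pt "0 0 0 0 0 -120 0.6" --pt "0 0 0 0 0 -120 0.6"

```text
t: 10.88
tcp_pos: [0.6247, -0.1544, 0.1489]
tool_rot: [-0.188, 0.982, -0.004, 0.006]
force: [-0.1, -0.0, -0.5]
finger_gap: 0.574
gripper_force: 31.6
```

```bash
python3 - <<'E'
from h import *
p=jig(131,0); print(p)
to([*p,130],91.74)
print(readout.sense()['gripper_force'])
E
```

```text
[561.32230798 284.43959663]
t 10.88 tcp [ 624.7 -154.4  148.9] tx [-0.929 -0.369 -0.011] ty [-0.369  0.929 -0.01 ] tz [ 0.014 -0.006 -1.   ] q [-0.42  0.67  1.48  0.    0.98 -2.36] gap 0.5741724968653236
turn [  0.18   0.97 109.92] shift [-102.9  431.4   15.5] force [-0.1 -0.  -0.5]
31.5680193901062
```

Emit:
move_arm --pt "0 0 110 -103 431 0 0.6" --pt "0 0 110 -103 431 0 0.6" --pt "0 0 110 -103 431 0 0.6" --pt "0 0 110 -103 431 0 0.6" --pt "0 0 110 -103 431 0 0.6" --pt "0 0 110 -103 431 0 0.6" --pt "0 0 110 -103 431 0 0.6" --pt "0 0 110 -103 431 0 0.6" --pt "0 0 110 -103 431 0 0.6" --pt "0 0 110 -103 431 0 0.6" --pt "0 0 110 -103 431 0 0.6" --pt "0 0 110 -103 431 0 0.6"

```text
t: 11.88
tcp_pos: [0.5552, 0.2922, 0.1413]
tool_rot: [0.506, 0.863, 0.002, -0.001]
force: [-0.6, -0.3, -1.3]
finger_gap: 0.573
gripper_force: 31.6
```

```bash
python3 - <<'E'
from h import *
to([*jig(131,0),130],91.74)
E
```

```text
t 11.88 tcp [555.2 292.2 141.3] tx [-0.488  0.873  0.003] ty [0.873 0.488 0.002] tz [ 0.001  0.003 -1.   ] q [ 0.31  0.66  1.52  0.    0.96 -0.21] gap 0.5732137941475706
turn [ 0.09 -0.18 27.49] shift [-9.8  1.5 11.3] force [-0.6 -0.3 -1.3]
```

Emit:
move_arm --pt "0 0 27.5 -6 1 30 0.6" --pt "0 0 27.5 -6 1 30 0.6" --pt "0 0 27.5 -6 1 30 0.6" --pt "0 0 27.5 -6 1 30 0.6" --pt "0 0 27.5 -6 1 30 0.6" --pt "0 0 27.5 -6 1 30 0.6" --pt "0 0 27.5 -6 1 30 0.6"

```text
t: 12.47
tcp_pos: [0.5608, 0.2812, 0.1112]
tool_rot: [0.695, 0.719, 0.0, -0.0]
force: [0.3, 0.3, -1.5]
finger_gap: 0.576
gripper_force: 31.8
```

```bash
python3 - <<'E'
from h import *
s=snap('wrist'); save('w4.png',s['img'])
to([*jig(130.5,0),30],91.74)
C=cloud(s); z=C[...,2]*1e3
reg=(C[...,0]>.45)&(C[...,0]<.68)&(C[...,1]>.25)&(C[...,1]<.36)&(s['z_map']>0)
n,l,st,ce=cv2.connectedComponentsWithStats((reg&(z>30)&(z<40)).astype(np.uint8))
for i in range(1,n):
    if st[i,4]>60:
            c,d,a=cv2.minAreaRect((C[l==i][:,:2]*1e3).astype(np.float32)); print(ce[i],st[i,4],c,'jig',injig(c),d,a)
E
```

```text
t 12.52 tcp [560.9 281.2 111.3] tx [-0.033  0.999  0.   ] ty [0.999 0.033 0.   ] tz [ 0.  0. -1.] q [0.29 0.71 1.54 0.   0.9  0.25] gap 0.5757358883577348
turn [ 0.01 -0.03  0.14] shift [ 2.7  0.6 81.3] force [-0.3 -0.4 -0.9]
[317.71081678 211.34805004] 2718 (560.9036254882812, 307.62957763671875) jig [154.19200113  -0.28565256] (43.9798583984375, 16.48849868774414) 1.8591318130493164
```

View pics/w4.png

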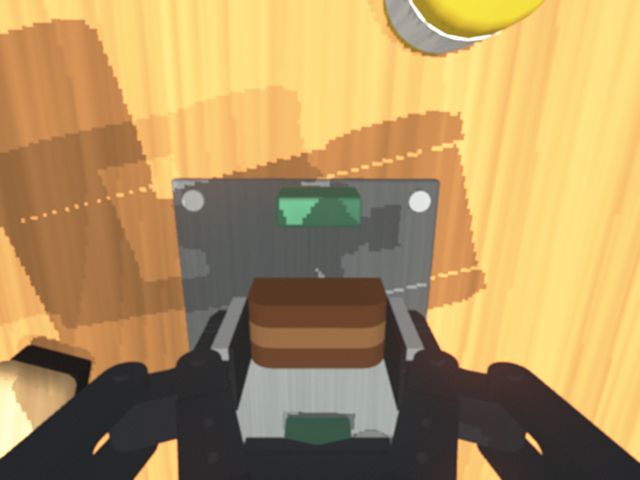

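The view shows the block (250–385, 280–365) held square and centred on the green fence at (319,207). The fence face measures at jig x = 146.

Emit:
move_arm --pt "0 0 0 2.5 0.6 35 0.6" --pt "0 0 0 2.5 0.6 65 0.6" --pt "0 0 0 2.5 0.6 78 0.6" --pt "0 0 0 2.5 0.6 81 0.6" --pt "0 0 0 2.5 0.6 81.5 0.6" --pt "0 0 0 2.5 0.6 81.5 0.6"

```text
t: 13.02
tcp_pos: [0.5616, 0.2839, 0.0298]
tool_rot: [0.696, 0.718, 0.0, -0.0]
force: [0.2, -0.1, -0.6]
finger_gap: 0.578
gripper_force: 32.6
```

Emit:
move_arm --pt "0 0 0 1.5 0 0 0.6" --pt "0 0 0 3 0 0 0.6" --pt "0 0 0 4.5 0 0 0.6" --pt "0 0 0 4.5 0 0 0.6"

```text
t: 13.35
tcp_pos: [0.5619, 0.2863, 0.0303]
tool_rot: [0.695, 0.719, -0.001, 0.001]
force: [1.5, -8.4, 1.6]
finger_gap: 0.577
gripper_force: 32.8
```

```bash
python3 - <<'E'
from h import *
to([*jig(133.5,0),29],91.74)
E
```

```text
t 13.35 tcp [561.9 286.3  30.3] tx [-0.033  0.999 -0.003] ty [0.999 0.033 0.   ] tz [ 0.    -0.003 -1.   ] q [ 0.3   0.83  1.55 -0.    0.76  0.27] gap 0.5767883588167746
turn [0.02 0.18 0.13] shift [ 0.7 -0.6  1.3] force [ 1.5 -8.4  1.6]
```

Emit:
move_arm --pt "0 0 0 -1 0 1 0.6" --pt "0 0 0 -1 0 1.2 0.6" --pt "0 0 0 -1 0 1.2 0.3" --pt "0 0 0 -1 0 1.2 0.3" --pt "0 0 0 -1 0 1.2 0.3" --pt "0 0 0 -1 0 -30 0.3" --pt "0 0 0 -1 0 -70 0.3" --pt "0 0 0 -20 0 -110 0.1" --pt "0 0 0 -60 0 -125 0" --pt "0 0 0 -100 0 -125 0" --pt "0 0 0 -120 0 -125 0" --pt "0 0 0 -120 0 -125 0"

```text
t: 14.35
tcp_pos: [0.5655, 0.1649, 0.1555]
tool_rot: [0.697, 0.717, 0.0, 0.001]
force: [-0.9, 0.4, 0.5]
finger_gap: 1.003
gripper_force: 0.0
```

```bash
python3 - <<'E'
from h import *
s=snap('wrist'); C=cloud(s); z=C[...,2]*1e3
reg=(C[...,0]>.45)&(C[...,0]<.68)&(C[...,1]>.17)&(C[...,1]<.299)&(s['z_map']>0)&(z>12)&(z<34)
P=C[reg]; c,d,a=cv2.minAreaRect((P[:,:2]*1e3).astype(np.float32)); print(len(P),c,'jig',injig(c),d,a,np.percentile(P[:,2],95))
to([517.9,-234.1,155],162.9)
E
```

```text
4485 (562.1078491210938, 286.3102722167969) jig [132.84596081  -0.84198024] (50.31523513793945, 24.935901641845703) 0.5434011816978455 0.03113213994286896
t 14.4 tcp [565.3 166.8 155.1] tx [-0.028  1.     0.001] ty [1.    0.028 0.001] tz [ 0.001  0.001 -1.   ] q [0.1  0.6  1.61 0.   0.93 0.07] gap 1.0021425651631861
turn [ 6.000e-02 -2.000e-02 -7.131e+01] shift [-3.995e+02 -5.850e+01 -3.000e-01] force [-0.3  0.3 -0.7]
```

Emit:
move_arm --pt "0 0 -71.2 -399 -58 20 0" --pt "0 0 -71.2 -399 -58 20 0" --pt "0 0 -71.2 -399 -58 20 0" --pt "0 0 -71.2 -399 -58 20 0" --pt "0 0 -71.2 -399 -58 20 0" --pt "0 0 -71.2 -399 -58 20 0" --pt "0 0 -71.2 -399 -58 20 0" --pt "0 0 -71.2 -399 -58 20 0" --pt "0 0 -71.2 -399 -58 20 0" --pt "0 0 -71.2 -399 -58 20 0" --pt "0 0 -71.2 -399 -58 20 0" --pt "0 0 -71.2 -399 -58 20 0"

```text
t: 15.4
tcp_pos: [0.5207, -0.2362, 0.1341]
tool_rot: [0.148, 0.989, -0.001, 0.001]
force: [0.9, -0.1, -0.6]
finger_gap: 1.002
gripper_force: 0.0
```

Emit:
move_arm --pt "0 0 0 0 0 0 0" --pt "0 0 0 0 0 0 0" --pt "0 0 0 0 0 0 0"

```text
t: 15.65
tcp_pos: [0.5196, -0.23, 0.1342]
tool_rot: [0.147, 0.989, 0.001, -0.001]
force: [-0.0, -0.2, 0.1]
finger_gap: 1.0
gripper_force: 0.0
```

```bash
python3 - <<'E'
from h import *
blocks(snap('wrist'),600)
to([517.9,-234.1,22],162.9)
E
```

```text
px [536.   4.] n 618 hsv [83.  16.5 34. ] c [429.9 -79.1] d [35.8  5.7] a 68.6 ztop 25.4
px [621. 180.] n 4579 hsv [ 60.   8. 114.] c [548.  -40.9] d [ 28.6 124.7] a 86.7 ztop 19.5
px [218. 125.] n 4283 hsv [163.  48. 254.] c [ 438.5 -265.2] d [49.8 25.3] a 46.4 ztop 24.8
px [487. 198.] n 4298 hsv [110. 195. 169.] c [ 527.3 -123.7] d [27.1 50. ] a 69.4 ztop 24.6
px [308. 235.] n 3621 hsv [ 13. 159. 104.] c [ 517.4 -235. ] d [50.1 25.8] a 72.9 ztop 24.7
px [265. 351.] n 3277 hsv [165.  66. 254.] c [ 589.9 -288.1] d [50.2 26.5] a 38.3 ztop 24.6
px [344. 425.] n 2106 hsv [ 15.  21. 102.] c [ 665.3 -252.4] d [54.6 23.7] a 77.7 ztop 22.4
t 15.7 tcp [ 519.7 -230.1  134.3] tx [-0.957  0.291  0.001] ty [0.291 0.957 0.001] tz [-0.001  0.001 -1.   ] q [-0.61  0.61  1.68  0.    0.86 -1.89] gap 1.0024953129192402
turn [ 0.06 -0.07  0.2 ] shift [  0.4  -4.5 112.3] force [ 0.1 -0.1 -0.2]
```

Emit:
move_arm --pt "0 0 0 0.6 -5 40 0" --pt "0 0 0 0.6 -5 75 0" --pt "0 0 0 0.6 -5 100 0" --pt "0 0 0 0.6 -5 112 0" --pt "0 0 0 0.6 -5 112 0" --pt "0 0 0 0.6 -5 112 0" --pt "0 0 0 0.6 -5 112 0.6" --pt "0 0 0 0.6 -5 112 0.6" --pt "0 0 0 0.6 -5 112 0.6" --pt "0 0 0 0.6 -5 112 0.6" --pt "0 0 0 0.6 -5 112 0.6" --squeeze 30

```text
t: 16.62
tcp_pos: [0.5183, -0.2373, 0.0242]
tool_rot: [0.148, 0.989, -0.0, 0.001]
force: [0.5, 1.4, 5.8]
finger_gap: 0.573
gripper_force: 31.6
```

Emit:
move_arm --pt "0 0 0 0 0 -20 0.6" --pt "0 0 0 0 0 -50 0.6" --pt "0 0 0 0 0 -90 0.6" --pt "0 0 0 0 0 -120 0.6" --pt "0 0 0 0 0 -120 0.6" --pt "0 0 0 0 0 -120 0.6"

```text
t: 17.12
tcp_pos: [0.5185, -0.2377, 0.1451]
tool_rot: [0.148, 0.989, -0.001, 0.002]
force: [-1.1, 0.1, -1.6]
finger_gap: 0.577
gripper_force: 31.6
```

```bash
python3 - <<'E'
from h import *
to([*jig(104.5,0),130],91.74)
E
```

```text
t 17.12 tcp [ 518.5 -237.7  145.1] tx [-0.956  0.293 -0.005] ty [ 0.293  0.956 -0.002] tz [ 0.005 -0.003 -1.   ] q [-0.63  0.59  1.67  0.    0.87 -1.9 ] gap 0.5767841501516909
turn [ 0.11  0.32 71.25] shift [103.4 486.8  13.8] force [-1.1  0.1 -1.6]
```

Emit:
move_arm --pt "0 0 71.2 103 486 0 0.6" --pt "0 0 71.2 103 486 0 0.6" --pt "0 0 71.2 103 486 0 0.6" --pt "0 0 71.2 103 486 0 0.6" --pt "0 0 71.2 103 486 0 0.6" --pt "0 0 71.2 103 486 0 0.6" --pt "0 0 71.2 103 486 0 0.6" --pt "0 0 71.2 103 486 0 0.6" --pt "0 0 71.2 103 486 0 0.6" --pt "0 0 71.2 103 486 0 0.6" --pt "0 0 71.2 103 486 0 0.6" --pt "0 0 71.2 103 486 0 0.6"

```text
t: 18.12
tcp_pos: [0.5571, 0.2286, 0.1408]
tool_rot: [0.697, 0.717, -0.002, -0.001]
force: [1.2, 0.1, -0.2]
finger_gap: 0.576
gripper_force: 31.6
```

Emit:
move_arm --pt "0 0 0 0 0 20 0.6" --pt "0 0 0 0 0 30 0.6" --pt "0 0 0 0 0 30 0.6" --pt "0 0 0 0 0 30 0.6"

```text
t: 18.45
tcp_pos: [0.5569, 0.2258, 0.1107]
tool_rot: [0.696, 0.718, -0.002, -0.002]
force: [1.2, -0.9, -0.1]
finger_gap: 0.575
gripper_force: 31.6
```

```bash
python3 - <<'E'
from h import *
s=snap('wrist'); save('w5.png',s['img'])
to([*jig(104.5,0),30],91.74)
C=cloud(s); z=C[...,2]*1e3
reg=(C[...,0]>.45)&(C[...,0]<.68)&(C[...,1]>.265)&(C[...,1]<.2985)&(s['z_map']>0)&(z>12)&(z<34)
P=C[reg]; c,d,a=cv2.minAreaRect((P[:,:2]*1e3).astype(np.float32)); print(len(P),c,'jig',injig(c),d,a)
E
```

```text
t 18.5 tcp [557.9 225.7 111.7] tx [-0.029  1.    -0.   ] ty [ 1.     0.029 -0.003] tz [-0.003 -0.    -1.   ] q [0.2  0.68 1.6  0.   0.86 0.17] gap 0.5735780878375148
turn [-0.17  0.02 -0.06] shift [32.2  5.4 81.7] force [ 0.6  0.2 -0.8]
4767 (561.8866577148438, 286.72235107421875) jig [133.26456593  -0.63340321] (49.616146087646484, 24.462228775024414) 1.745957374572754
```

View pics/w5.png

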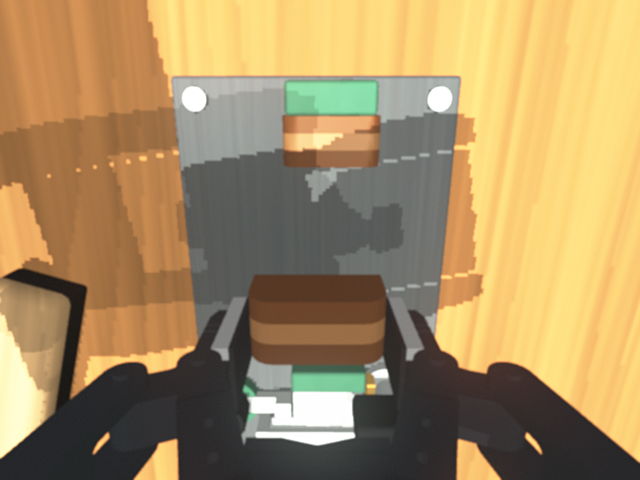

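Block A (284–380, 115–165) is square and flush against the fence. Block B is held square at (318,318).

Emit:
move_arm --pt "-0.1 0 0 16 4.6 0 0.6" --pt "-0.1 0 0 32 4.6 20 0.6" --pt "-0.1 0 0 32 4.6 50 0.6" --pt "-0.1 0 0 32 4.6 74 0.6" --pt "-0.1 0 0 32 4.6 81 0.6" --pt "-0.1 0 0 32 4.6 81 0.6" --pt "-0.1 0 0 32 4.6 81 0.6"

```text
t: 19.08
tcp_pos: [0.5629, 0.2582, 0.0323]
tool_rot: [0.697, 0.717, 0.001, 0.001]
force: [-0.2, 0.1, -0.1]
finger_gap: 0.579
gripper_force: 32.2
```

Emit:
move_arm --pt "0 0 0 1.5 0 0 0.6" --pt "0 0 0 3 0 0 0.6" --pt "0 0 0 4.5 0 0 0.6" --pt "0 0 0 4.5 0 0 0.6"

```text
t: 19.42
tcp_pos: [0.5631, 0.2605, 0.0327]
tool_rot: [0.696, 0.718, -0.001, 0.003]
force: [0.7, -11.8, 1.9]
finger_gap: 0.577
gripper_force: 32.5
```

```bash
python3 - <<'E'
from h import *
to([*jig(108.3,0),29],91.74)
E
```

```text
t 19.42 tcp [563.1 260.5  32.7] tx [-0.032  0.999 -0.004] ty [0.999 0.032 0.003] tz [ 0.003 -0.004 -1.   ] q [ 0.26  0.82  1.58 -0.01  0.74  0.23] gap 0.5770440819178606
turn [0.15 0.26 0.12] shift [ 1.3 -1.1  3.7] force [  0.7 -11.8   1.9]
```

Emit:
move_arm --pt "0 0 0 -1 -0.7 1.5 0.6" --pt "0 0 0 -1 -0.7 2.5 0.6" --pt "0 0 0 -1 -0.7 2.5 0.6" --pt "0 0 0 -1 -0.7 2.5 0.3" --pt "0 0 0 -1 -0.7 2.5 0.3" --pt "0 0 0 -1 -0.7 2.5 0.3" --pt "0 0 0 -1 -0.7 -30 0.3" --pt "0 0 0 -1 -0.7 -60 0.3" --pt "0 0 0 -40 -20 -70 1" --pt "0 0 0 -80 -40 -70 1" --pt "0 0 0 -120 -60 -70 1" --pt "0 0 0 -120 -60 -70 1"

```text
t: 20.42
tcp_pos: [0.5016, 0.1387, 0.1017]
tool_rot: [0.697, 0.717, -0.002, -0.001]
force: [-1.0, -0.2, -0.1]
finger_gap: 0.136
gripper_force: 0.0
```

Emit:
move_arm --pt "0 0 0 0 0 0 1" --pt "0 0 0 0 0 0 1" --pt "0 0 0 0 0 0 1"

```text
t: 20.67
tcp_pos: [0.5071, 0.143, 0.1017]
tool_rot: [0.696, 0.718, 0.002, 0.001]
force: [0.7, -0.3, 0.2]
finger_gap: 0.0
gripper_force: 0.0
```

```bash
python3 - <<'E'
from h import *
s=snap('wrist'); save('w6.png',s['img']); C=cloud(s); z=C[...,2]*1e3
reg=(C[...,0]>.45)&(C[...,0]<.68)&(C[...,1]>.19)&(C[...,1]<.2985)&(s['z_map']>0)&(z>12)&(z<34)
P=C[reg]; c,d,a=cv2.minAreaRect((P[:,:2]*1e3).astype(np.float32)); print(len(P),c,'jig',injig(c),d,a)
to([*jig(-37.5,64),60],91.74)
E
```

```text
5683 (563.0996704101562, 259.2142639160156) jig [105.7323306   -1.01059935] (50.59025955200195, 20.870258331298828) 1.1927589178085327
t 20.72 tcp [507.  143.2 101.6] tx [-0.032  0.999  0.001] ty [0.999 0.032 0.004] tz [ 0.004  0.001 -1.   ] q [0.06 0.63 1.8  0.   0.71 0.03] gap 0.0038969455660435113
turn [ 0.21 -0.04  0.12] shift [-29.   -5.6  41.5] force [-0.1  0.2 -0.2]
```

View pics/w6.png

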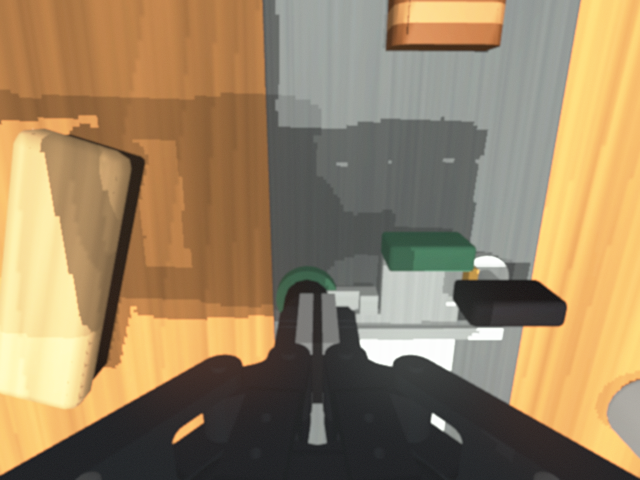

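Block B is seated against A at (445,25), and the shut fingers are beside the catch pad at (308,285). Next I press the catch.

Emit:
move_arm --pt "0.2 0 0 -15 -3 0 1" --pt "0.2 0 0 -29 -5.6 20 1" --pt "0.2 0 0 -29 -5.6 38 1" --pt "0.2 0 0 -29 -5.6 46 1" --pt "0.2 0 0 -29 -5.6 46 1" --pt "0.2 0 0 -29 -5.6 46 1"

```text
t: 21.22
tcp_pos: [0.5013, 0.1138, 0.0551]
tool_rot: [0.695, 0.719, -0.001, -0.001]
force: [-0.2, 0.7, 0.3]
finger_gap: -0.004
gripper_force: 0.0
```

```bash
python3 - <<'E'
from h import *
to([*jig(-37.5,64),44],91.74)
E
```

```text
t 21.22 tcp [501.3 113.8  55.1] tx [-0.033  0.999  0.001] ty [ 0.999  0.033 -0.002] tz [-0.002  0.    -1.   ] q [ 0.01  0.7   1.85  0.    0.59 -0.03] gap -0.003845770711879998
turn [-0.13 -0.03  0.13] shift [ 0.3  1.2 11.1] force [-0.2  0.7  0.3]
```

Emit:
move_arm --pt "0 0 0 0 1 4 1" --pt "0 0 0 0 1 7 1" --pt "0 0 0 0 1 10 1" --pt "0 0 0 0 1 11 1" --pt "0 0 0 0 1 11 1" --pt "0 0 0 0 1 11 1" --pt "0 0 0 0 1 11 1" --pt "0 0 0 0 1 11 1"

```text
t: 21.88
tcp_pos: [0.5026, 0.113, 0.0448]
tool_rot: [0.696, 0.718, -0.0, -0.0]
force: [1.1, 2.2, 2.2]
finger_gap: -0.003
gripper_force: 1.2
```

Emit:
move_arm --pt "0 0 0 0 0 -40 1" --pt "0 0 0 0 0 -70 0.6" --pt "0 0 -30 0 0 -100 0.6" --pt "0 0 -60 0 0 -130 0.6" --pt "0 0 -90 0 0 -130 0.6" --pt "0 0 -90 0 30 -130 0.6" --pt "0 0 -90 15 70 -130 0.6" --pt "0 0 -90 15 100 -130 0.6" --pt "0 0 -90 15 100 -130 0.6" --pt "0 0 -90 15 100 -130 0.6"

```text
t: 22.72
tcp_pos: [0.6034, 0.1305, 0.1737]
tool_rot: [0.264, 0.965, -0.0, -0.001]
force: [-1.3, 0.0, -0.4]
finger_gap: 0.404
gripper_force: 0.0
```

```bash
python3 - <<'E'
from h import *
s=snap('wrist'); save('w7.png',s['img']); C=cloud(s); z=C[...,2]*1e3
reg=(C[...,0]>.45)&(C[...,0]<.68)&(C[...,1]>-.06)&(C[...,1]<.36)&(s['z_map']>0)
for lo,hi in((52,62),(33,40)):
    n,l,st,ce=cv2.connectedComponentsWithStats((reg&(z>lo)&(z<hi)).astype(np.uint8))
    for i in range(1,n):
        if st[i,4]>60:
            c,d,a=cv2.minAreaRect((C[l==i][:,:2]*1e3).astype(np.float32)); print(lo,ce[i],st[i,4],c,'jig',injig(c),d,a)
to([603.6,129.6,50],181.74)
E
```

```text
52 [315.90872751 235.70752831] 1501 (604.1495361328125, 129.54745483398438) jig [-25.12113047 -38.10432628] (46.13303756713867, 14.277780532836914) 1.8426687717437744
52 [197.72324723 240.84594096] 1084 (568.6104125976562, 62.8775634765625) jig [-90.6811686   -0.55722097] (39.91639709472656, 12.223008155822754) 1.9107029438018799
33 [542.71349862  26.8137741 ] 1815 (563.5181884765625, 306.97930908203125) jig [153.46264366  -2.8792652 ] (39.04890060424805, 16.550180435180664) 1.8472992181777954
33 [440.68877551  82.10657596] 1764 (563.118896484375, 242.0812530517578) jig [88.60663589 -0.50958877] (44.088409423828125, 14.191455841064453) 1.7870845794677734
33 [316.89166667 215.88333333] 120 (600.6826171875, 135.3755340576172) jig [-19.19046881 -34.81597007] (43.351688385009766, 11.952560424804688) 19.32219886779785
33 [210.40366972 228.17431193] 218 (567.7869262695312, 67.99345397949219) jig [-85.54263261   0.11054644] (38.76356887817383, 2.92401123046875) 4.451335906982422
t 22.77 tcp [602.  130.5 173.4] tx [-0.863  0.505  0.003] ty [ 0.505  0.863 -0.002] tz [-0.003 -0.    -1.   ] q [ 0.03  0.61  1.52 -0.    1.01 -1.01] gap 0.39651813201772046
turn [ -0.07  -0.18 -32.08] shift [ -2.2   0.3 123.4] force [-0.  -0.3  1. ]
```

View pics/w7.png

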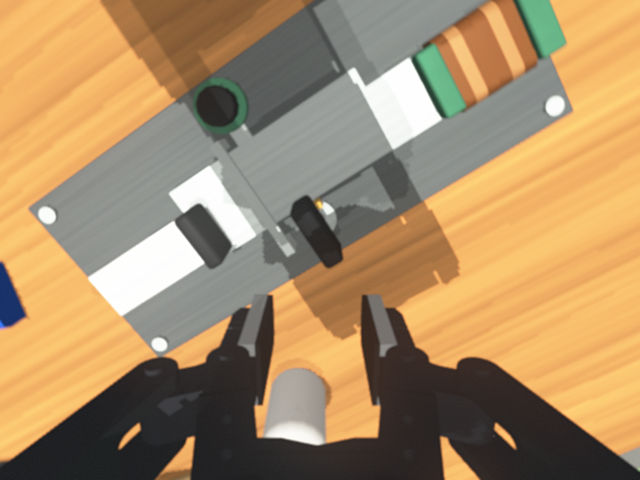

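The jaw has squeezed both blocks squarely against the fence (row around (490,50)); the travel is about 16 mm, so the gap is 50 mm. Now I tighten the knob.

Emit:
move_arm --pt "0 0 -32.1 -2 0 30 0.65" --pt "0 0 -32.1 -2 0 60 0.65" --pt "0 0 -32.1 -2 0 70 0.65" --pt "0 0 -32.1 -2 0 70 0.65" --pt "0 0 -32.1 -2 0 70 0.65" --pt "0 0 -32.1 -2 0 70 0.65" --pt "0 0 -32.1 -2 0 70 0.65" --pt "0 0 -32.1 -2 0 70 0.65"

```text
t: 23.43
tcp_pos: [0.6031, 0.1297, 0.1043]
tool_rot: [-0.009, 1.0, 0.0, -0.001]
force: [0.7, 0.3, -0.3]
finger_gap: 0.349
gripper_force: 0.0
```

```bash
python3 - <<'E'
from h import *
to([603.8,129.6,50],181.74)
E
```

```text
t 23.43 tcp [603.1 129.7 104.3] tx [-1.    -0.018  0.002] ty [-0.018  1.     0.   ] tz [-0.002  0.    -1.   ] q [ 0.03  0.71  1.57  0.    0.87 -1.56] gap 0.3493172630805291
turn [ 0.01 -0.13 -0.7 ] shift [-0.8 -0.2 54.3] force [ 0.7  0.3 -0.3]
```

Emit:
move_arm --pt "0 0 -0.6 -0.5 -0.2 30 0.65" --pt "0 0 -0.6 -0.5 -0.2 54 0.65" --pt "0 0 -0.6 -0.5 -0.2 54 0.65" --pt "0 0 -0.6 -0.5 -0.2 54 0.65" --pt "0 0 -0.6 -0.5 -0.2 54 0.95" --pt "0 0 -0.6 -0.5 -0.2 54 0.95" --pt "0 0 -0.6 -0.5 -0.2 54 0.95" --pt "0 0 -0.6 -0.5 -0.2 54 0.95" --squeeze 40

```text
t: 24.1
tcp_pos: [0.6046, 0.1301, 0.0517]
tool_rot: [-0.015, 1.0, 0.0, 0.0]
force: [0.0, 1.8, 2.8]
finger_gap: 0.158
gripper_force: 41.8
```

Emit:
move_arm --pt "0 0 7 0 0 0 0.95" --pt "0 0 14 0 0 0 0.95" --pt "0 0 21 0 0 0 0.95" --pt "0 0 28 0 0 0 0.95" --pt "0 0 35 0 0 0 0.95" --pt "0 0 42 0 0 0 0.95" --pt "0 0 49 0 0 0 0.95" --pt "0 0 56 0 0 0 0.95" --pt "0 0 63 0 0 0 0.95" --pt "0 0 70 0 0 0 0.95" --pt "0 0 77 0 0 0 0.95" --pt "0 0 84 0 0 0 0.95"

```text
t: 25.1
tcp_pos: [0.6041, 0.1291, 0.0517]
tool_rot: [0.659, 0.752, -0.001, 0.0]
force: [-1.0, -0.8, 4.1]
finger_gap: 0.154
gripper_force: 42.2
```

Emit:
move_arm --pt "0 0 3 0 0 0 0.95" --pt "0 0 5 0 0 0 0.95" --pt "0 0 7 0 0 0 0.95" --pt "0 0 8 0 0 0 0.95" --pt "0 0 8 0 0 0 0.95"

```text
t: 25.52
tcp_pos: [0.604, 0.1292, 0.0517]
tool_rot: [0.707, 0.707, -0.001, 0.0]
force: [-1.4, -2.3, 5.7]
finger_gap: 0.154
gripper_force: 48.1
```

```bash
python3 - <<'E'
from h import *
to([603.8,129.6,50],91.74); print(readout.sense()['ft_torque'])
E
```

```text
t 25.52 tcp [604.  129.2  51.7] tx [-0.001  1.    -0.002] ty [ 1.     0.001 -0.001] tz [-0.001 -0.002 -1.   ] q [ 0.03  0.79  1.58 -0.    0.77  0.03] gap 0.1544834420851279
turn [-0.06  0.1  -1.7 ] shift [ 0.4 -0.2  1.7] force [-1.4 -2.3  5.7]
[-0.09448217  0.43923313  1.01723054]
```

Emit:
move_arm --pt "0 0 0 0 0 0 0.6" --pt "0 0 0 0 0 0 0.6" --pt "0 0 0 0 0 0 0.6" --pt "0 0 0 0 0 0 0.6" --pt "0 0 0 0 0 -40 0.6" --pt "0 0 0 0 0 -80 0.6" --pt "0 0 0 0 0 -120 0.6" --pt "0 0 0 0 0 -160 0.6" --pt "0 0 0 0 0 -200 0.6" --pt "0 0 0 0 0 -240 0.6" --pt "0 0 0 0 0 -240 0.6" --pt "0 0 0 0 0 -240 0.6"

```text
t: 26.52
tcp_pos: [0.6057, 0.1298, 0.2935]
tool_rot: [0.709, 0.706, 0.002, 0.002]
force: [0.0, -0.6, -0.8]
finger_gap: 0.395
gripper_force: 0.0
```

```bash
python3 - <<'E'
from h import *
s=snap('wrist'); save('w8.png',s['img']); C=cloud(s); z=C[...,2]*1e3
reg=(C[...,0]>.45)&(C[...,0]<.68)&(C[...,1]>-.06)&(C[...,1]<.36)&(s['z_map']>0)
for lo,hi in((52,62),(33,40)):
    n,l,st,ce=cv2.connectedComponentsWithStats((reg&(z>lo)&(z<hi)).astype(np.uint8))
    for i in range(1,n):
        if st[i,4]>60:
            c,d,a=cv2.minAreaRect((C[l==i][:,:2]*1e3).astype(np.float32)); print(lo,st[i,4],'jig',injig(c),d,a)
P=C[reg&(z>12)&(z<33)&(C[...,1]>.25)&(C[...,1]<.298)]; c,d,a=cv2.minAreaRect((P[:,:2]*1e3).astype(np.float32)); print('row',injig(c),d,a)
E
```

```text
52 733 jig [-24.86541325 -37.55910512] (13.926079750061035, 45.776851654052734) 2.085773468017578
52 461 jig [-9.04163681e+01  5.45885804e-02] (39.779876708984375, 12.295170783996582) 3.4238014221191406
33 859 jig [8.87637703e+01 3.77722578e-02] (43.852088928222656, 14.115394592285156) 2.0165088176727295
33 90 jig [-85.4510202   -0.09893588] (38.455322265625, 2.118622064590454) 1.2420399188995361
row [119.06386155  -0.7350349 ] (49.882564544677734, 46.548736572265625) 1.8242942094802856
```

View pics/w8.png

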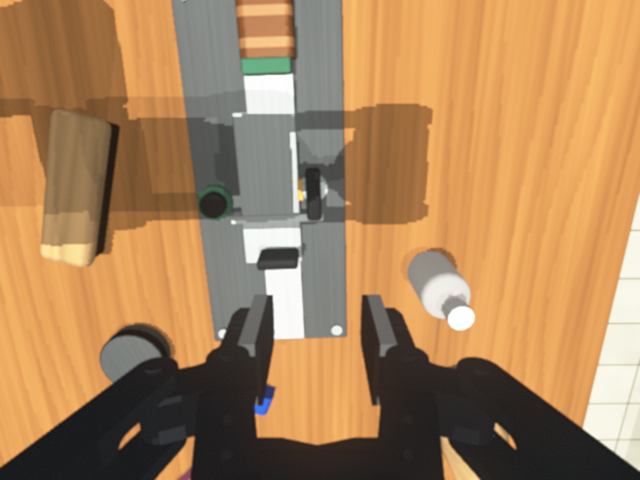

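The knob is fully tight along the jig x axis (2.1° against 1.74°), and the row is centred and square. Before handing in, one last check that no brown block was hidden by the arm.

```bash
python3 - <<'E'
from h import *
for n in('top','scene'):
    s=snap(n); C=cloud(s); z=C[...,2]
    h=cv2.cvtColor(s['img'],cv2.COLOR_RGB2HSV).astype(int)
    m=((z>.012)&(z<.035)&(h[...,0]>8)&(h[...,0]<18)&(h[...,1]>110)).astype(np.uint8)
    k,l,st,ce=cv2.connectedComponentsWithStats(m)
    for i in range(1,k):
        if st[i,4]>50: print(n,ce[i].round(),st[i,4],np.round(C[l==i].mean(0)*1e3),np.median(h[l==i],0))
    save(n+'9.png',s['img'])
E
```

```text
top [349. 160.] 303 [ 774. -126.   26.] [ 16. 134. 153.]
top [500. 199.] 208 [ 664. -572.   24.] [ 15. 149.  63.]
top [553. 190.] 342 [ 692. -730.   24.] [ 15. 146.  62.]
top [478. 274.] 661 [ 445. -503.   22.] [ 16. 132. 172.]
top [473. 345.] 363 [ 240. -487.   27.] [ 12. 194.  85.]
top [523. 342.] 62 [ 249. -633.   24.] [ 13.5 166.   76.5]
scene [552.  85.] 377 [104. 976.  24.] [ 16. 136.  89.]
scene [627. 141.] 217 [453. 977.  24.] [ 16. 137.  89.]
scene [355. 196.] 177 [393. 119.  29.] [ 16. 136.  99.]
scene [109. 220.] 445 [ 246. -494.   26.] [ 12. 194.  99.]
scene [440. 225.] 309 [570. 273.  27.] [ 13. 191. 116.]
scene [115. 280.] 836 [ 452. -506.   24.] [ 16. 136. 203.]
scene [ 61. 414.] 961 [ 754. -641.   23.] [ 15. 148.  97.]
scene [ 29. 348.] 842 [ 574. -692.   22.] [ 15. 148.  98.]
scene [304. 360.] 647 [ 813. -178.   27.] [ 16. 137. 141.]
```

View pics/top9.png

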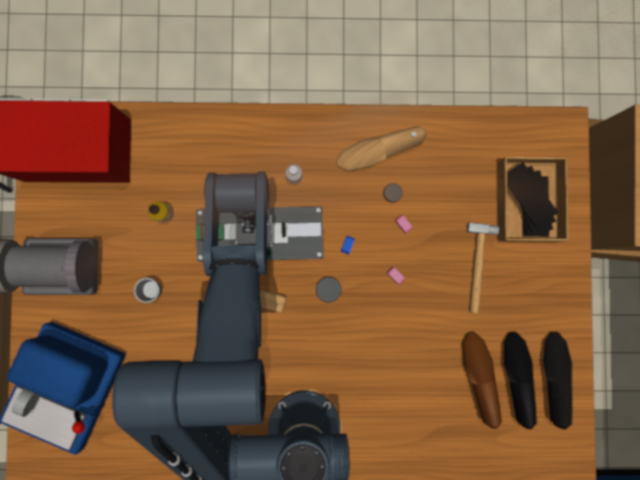

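No brown blocks are left on the bench. Only the blue one at (347,245) and the pink ones at (403,223) and (396,275) remain, and the bystanders have not moved.

```bash
python3 -c "
from h import *
print(order.sign_off())"
```

```text
the job is handed in; nothing more can be done
None
```

Both leather blocks present are clamped square and centred against the fence, the clamp knob is fully tight, and the job was handed in at about 27 s; the result of the judging was not shown.

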